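Scan the medicine carton's label at the day-care table

TASK

Draw the handheld barcode scanner straight up out of its charging stand, tip its nose down by about 45 degrees and aim it at the middle of the barcode label on top of the blue-banded medicine carton, with the nose about 12 cm from the label. Finish while still holding the scanner there: steady, raised clear of everything, its red beam centred on the label; do not put it down or let go. Leave the cartons and everything else on the table where they stand.

Things in the scene. Friction and masses are not known exactly. Their poses are not given: they have to be found in the camera images.
- scanner: Grey gun-shaped barcode scanner, 0.2 kg, loose. Origin: centre of its head, a box 110 mm long (x -65 to +45), 36 mm wide along y (flat sides: grip here), 40 mm high. The beam leaves the nose along the scanner's own -x. Handle 30 (x) x 24 (y) mm runs along -z to 120 mm below the origin. It starts upright in the stand, head level, origin 130 mm above the table. Reads without its trigger.
- scanner_nose (a point): Middle of the scanner's black nose window with its red strip, 65 mm from the scanner's origin along its -x; axes as the scanner's: the beam starts here and goes along -x.
- scanner_foot (a point): Middle of the underside of the scanner's handle, 120 mm below the scanner's origin along its -z axis.
- stand: Black charging stand, fixed. Origin at the centre of its underside, z up. Base plate 100 x 90 x 10 mm; in its middle an upright pocket (inside 33 x 27 mm, walls 6 mm), floor 10 mm and mouth 60 mm above the table, so the scanner's foot stands 50 mm deep in it with 1.5 mm play on every side, nose towards the stand's -x. Stand and cartons may be in any of three places.
- carton_blue: White medicine carton with BLUE bands round both ends, loose, 110 (x) x 75 (y) x 55 mm high, lying flat. Origin at the centre of its underside, z up. The one to be scanned.
- label_blue (a point): Centre of the barcode label (60 x 44 mm, white with black bars) on the top face of the blue-banded carton, 55 mm above the table; z is the label's normal, up.
- carton_orange: Same carton with ORANGE bands and a like label: not to be scanned, to be left alone. Origin at the centre of its underside.
- disc0: White game disc with a pink top, 36 mm across, 18 mm high, loose, left alone. Origin at its underside.
- disc1: Second such disc.
- disc2: Third such disc.
- organiser: White weekly pill organiser with blue and green lids, 50 x 170 x 27 mm, left alone. Origin at its underside.
- case: Blue spectacle case, 65 x 160 x 35 mm, left alone. Origin at its underside.
There are look-alikes about, which are no part of the job. What is shaped like the carton_blue but yellow is not meant.

How it is judged:
By the outcome, as a careful person would: the job done as asked, in the order asked, and still so for the second after the job is handed in, while the arm keeps its last pose, push and grip.
It also fails if it takes over 38 s, if anything falls off the work surface, if the arm or the gripper's body presses on something with over 40 N, if the wrist force passes 120 N, or if a joint passes its speed limit or range.

ROBOT

A 7-joint arm with a two-finger parallel gripper is mounted at the origin on the work surface. World frame = base frame: x ahead of the robot, y to its left, z up, the work surface at z = 0. Lengths are in m, angles in rad, forces in N, time in s.
With the tool pointing down it reaches from about 0.425 to 0.8 m from the base axis. Payload 8.3 kg.
Tool frame: the origin (TCP) lies midway between the tips of the shut fingers; the grasp point (between the pads) lies ctrl.grip_point_offset behind it (ctrl.grip_point_offset is the distance from the TCP to the grasp point, in m); z points along the fingers, y is the direction in which the jaws open and shut (so a half turn about z gives the same grasp; the last joint's range is limited). The gripper opens to 85 mm and grips with 20 to 120 N. Pads are 22 mm wide; open, the fingers measure 114 mm over their backs; the gripper's body (76 mm by 85 mm) begins 54 mm behind the grasp point. The pads swing forward as they close: fully open they stand 13 mm farther back than shut.
Start: joints at [-1.354, 0.383, 0.016, 1.37, -0.006, 1.388, -0.046], TCP at [0.173, 0.601, 0.231] pointing down, gripper open.
Joint ranges: [-2.95, 2.95], [-0.25, 2.06], [-1.52, 1.56], [0.18, 2.33], [-1.44, 4.58], [0.02, 2.06], [-3.01, 3.01]. Speed limits (rad/s): [2.39, 2.39, 3.01, 3.01, 3.14, 3.14, 3.14].

INTERFACE

Orientations are given as a rotation vector (axis times angle).
In Python, from workcell import status, vision, finish_job, ctrl gives the robot as it stands.
- The arm moves only by the shell command python3 -m jog 'ROWS' [FORCE]. ROWS is JSON, a list of rows, each an object of numbers: "jaw": the opening, from 0 (shut) to 1 (fully open); "tx", "ty", "tz": the shift along the world's x, y, z in mm; "rx", "ry", "rz": the turn, a rotation vector about the world's x, y, z in degrees. A call has 1 to 20 rows; each row is the pose to reach, as a shift and turn from the pose commanded when the call began; what a row does not reach only later rows make up. A row lasts 1/8 s, in which the tool goes at most 62.5 mm and 10.7 degrees, less where a joint would pass 70% of its speed; a pose out of reach is approached as far as the arm can. A call with a gripper value outside its range is refused whole. The fingers move at their own pace and stop on an object; FORCE is the grip in N (left out, the last holds). Time passes only in rows, so rows that repeat a pose let the fingers close. It gives the time, the measured TCP pose, the force and the opening at its end, in the units of the state.
- status.state(): the state, without advancing time (a new reading comes with each control period).
- vision.read_camera(name): name is "scene" or "top"; returns the picture (480x640x3 uint8, red, green, blue); there is no depth.
- vision.calibration(name): a dict with "camera_matrix" (3x3 intrinsics, pixels), "dist" ([k1, k2, p1, p2, k3] as OpenCV has them; the pictures are not rectified), "extrinsics" (4x4, takes a point from world to camera coordinates). Camera axes: x right, y down, z forward; pixel columns grow to the right and rows downward; lengths in m; the calibration is good to about 2 mm. A picture is of the moment at which its call begins. calibration takes no time and is no camera call.
- finish_job(): hands the job in, once; it reports no verdict.
The state is a dict: "clock": time; "joint_pos": joint angles; "joint_vel": joint speeds; "tau": joint torques, N m; "tool_pos": TCP position; "orientation": TCP orientation; "force": force on the tool from outside, world axes, zero at the start; "ft_torque": the same for the moment, N m; "width": finger opening in m.
Only numpy, scipy, OpenCV 4.12 (cv2) and the standard library are available. Lean on these libraries where they do the work, as an engineer would, in place of code of your own. Each camera call takes 0.05 s, during which the arm holds its last target.

## Working session

There is one attempt and no reset: what is moved stays moved. The work goes in short steps, Python scripts to look and compute and a shell command to move; the robot and the scene stay as the last step left them, time stands still between calls to the robot, and variables do not carry over. Pictures are saved under pics/ and viewed, and the job is handed in when it is done.

```bash
mkdir -p pics; ls; python3 - <<'E'
from workcell import status, vision, ctrl
import cv2
for n in("scene","top"):
    cv2.imwrite(f"pics/{n}0.png",vision.read_camera(n)[:,:,::-1]); c=vision.calibration(n); print(n,c)
s=status.state();print({k:s[k] for k in("clock","tool_pos","orientation","force","width")},ctrl.grip_point_offset)
E
```

```text
pics
scene {'camera_matrix': array([[434.25862041,   0.        , 318.11637376],
       [  0.        , 434.25862041, 241.7611626 ],
       [  0.        ,   0.        ,   1.        ]]), 'dist': array([-0.08945112,  0.        ,  0.        ,  0.        ,  0.        ]), 'extrinsics': array([[ 0.36687418,  0.93023237, -0.00843049, -0.19368215],
       [ 0.80023585, -0.32020011, -0.50704484, -0.40038322],
       [-0.47436897,  0.17927528, -0.86187845,  1.22804578],
       [ 0.        ,  0.        ,  0.        ,  1.        ]])}
top {'camera_matrix': array([[572.26280603,   0.        , 324.06865151],
       [  0.        , 572.26280603, 240.16199418],
       [  0.        ,   0.        ,   1.        ]]), 'dist': array([-0.01440709,  0.        ,  0.        ,  0.        ,  0.        ]), 'extrinsics': array([[-0.00973203, -0.99994232, -0.00454279, -0.01844715],
       [-0.99536707,  0.01012187, -0.09561349,  0.55672857],
       [ 0.09565396,  0.00359123, -0.99540817,  0.94750381],
       [ 0.        ,  0.        ,  0.        ,  1.        ]])}
{'clock': 0.1, 'tool_pos': array([0.17246151, 0.60028013, 0.23037352]), 'orientation': array([-4.37988004e-01, -3.11070711e+00,  2.71994554e-03]), 'force': array([-0.07788326, -1.34253254, -0.15842014]), 'width': 0.08528656919973399} 0.0187
```

View pics/scene0.png

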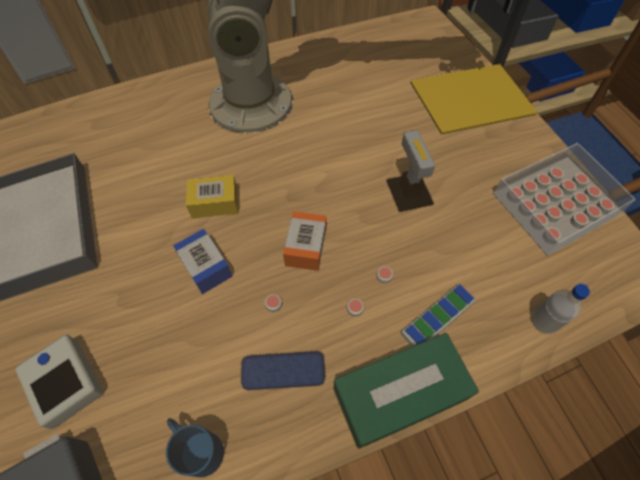

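View pics/top0.png

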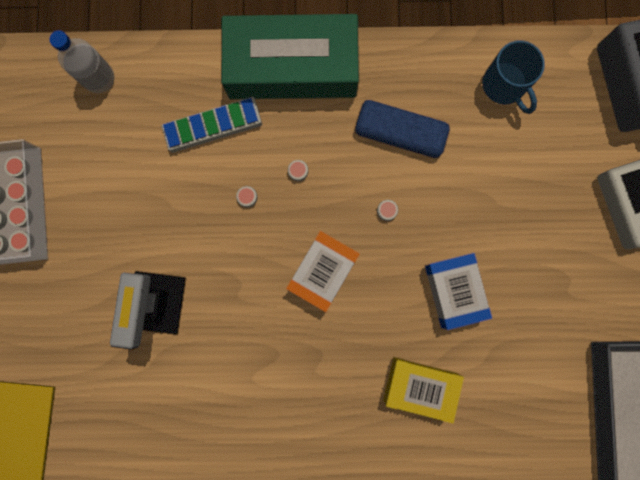

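The scene shows the scanner at about (417,155) with its stand at (410,192), the blue carton at (202,260), the orange at (305,240) and the yellow decoy at (212,196). In the top view, the scanner is at (130,310) and the blue carton at (459,291). I'll zoom in for the corners.

```bash
python3 - <<'E'
import cv2,numpy as np
t=cv2.imread("pics/top0.png");s=cv2.imread("pics/scene0.png")
def z(im,x,y,w,h,k): return cv2.resize(im[y:y+h,x:x+w],None,fx=k,fy=k,interpolation=cv2.INTER_CUBIC)
a=z(t,100,260,100,100,4);b=z(t,410,240,100,100,4)
c=z(s,370,120,100,100,4);d=z(s,160,215,100,100,4)
cv2.imwrite("pics/z_top.png",np.hstack([a,b]));cv2.imwrite("pics/z_scene.png",np.hstack([c,d]))
E
```

```text
(no output)
```

View pics/z_top.png

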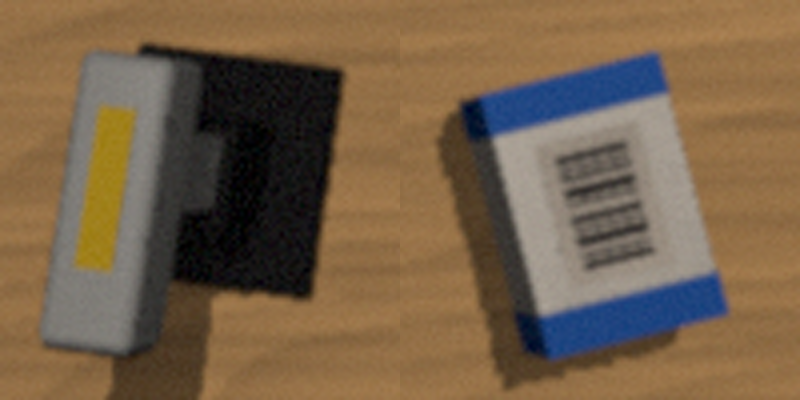

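View pics/z_scene.png

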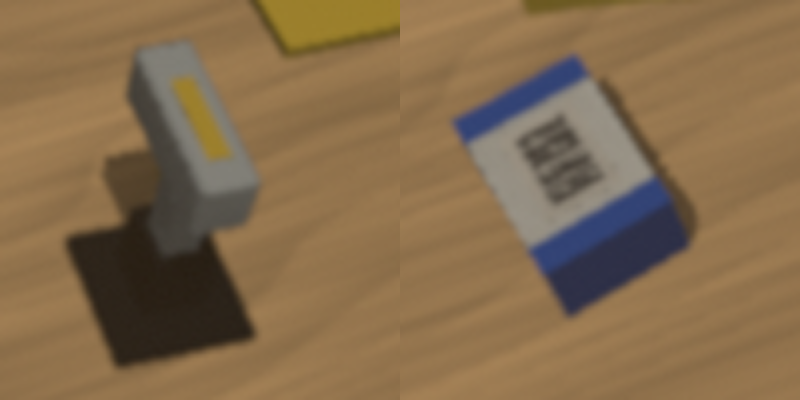

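```bash
cat > h.py <<'E'
import cv2,numpy as np
from scipy.optimize import least_squares
from workcell import vision
C={n:vision.calibration(n) for n in("scene","top")}
def proj(n,P):
    c=C[n];E=c["extrinsics"];r=cv2.Rodrigues(E[:3,:3])[0]
    return cv2.projectPoints(np.atleast_2d(P).astype(float),r,E[:3,3],c["camera_matrix"],c["dist"])[0][:,0]
def pose(P,p):
    c,s=np.cos(p[2]),np.sin(p[2]);return P@np.array([[c,s,0],[-s,c,0],[0,0,1]])+[p[0],p[1],0]
def fit(obs,p0):
    f=lambda p:np.concatenate([(proj(n,pose(P,p))-q).ravel() for n,P,q in obs])
    r=least_squares(f,p0,loss="soft_l1");return r.x,f(r.x).reshape(-1,2)
def crop(q,ox,oy,k=4): return (np.array(q)+.5)/k-.5+[ox,oy]
def rect(x0,x1,y0,y1,z): return np.array([[x0,y0,z],[x1,y0,z],[x1,y1,z],[x0,y1,z]])
E
python3 - <<'E'
from h import *
# corners ordering: world x up in top image, y left in top image
ht=crop([(130,352),(172,60),(85,55),(43,345)],100,260)  # if +x scanner = image up
hs=crop([(188,42),(258,187),(200,195),(137,47)],370,120)
# fits with box symmetric 110x36 centre
B=rect(-.055,.055,-.018,.018,.150)
for nm,o in (("both",[("top",B,ht),("scene",B,np.roll(hs,0,0))]),):
  for k in range(4):
    o2=[o[0],("scene",B,np.roll(hs,k,0))]
    p,r=fit(o2,[.45,.33,0]);
    if abs(r).max()<8: print("head",k,p.round(4),np.degrees(p[2]),r.round(1).tolist())
S=rect(-.05,.05,-.045,.045,.010)
st=crop([(312,297),(342,72),(140,45)],100,260); 
ss=crop([(254,335),(117,365),(67,240)],370,120)
a=S[[0,1,2]]
import itertools
for perm in itertools.permutations(range(4),3):
    p,r=fit([("top",a,st),("scene",S[list(perm)],ss)],[.5,.3,0])
    if abs(r).max()<6: print("stand",perm,p.round(4),np.degrees(p[2]),r.round(1).tolist())
K=rect(-.055,.055,-.0375,.0375,.055)
kt=crop(np.array([(727,315),(658,55),(488,95),(553,356)])-[400,0],410,240)
ks=crop(np.array([(455,122),(577,57),(660,180),(532,250)])-[400,0],160,215)
for k in range(4):
   for fl in(1,-1):
    p,r=fit([("top",K,kt),("scene",K,np.roll(ks[::fl],k,0))],[.55,-.25,0])
    if abs(r).max()<8: print("carton",p.round(4),np.degrees(p[2]),r.round(1).tolist())
E
```

```text
stand (2, 1, 0) [ 0.4548  0.2663 -0.127 ] -7.278729319324632 [[-0.1, 0.1], [0.5, -1.8], [-0.4, -1.2], [0.6, -1.2], [-0.5, -1.0], [-1.6, -2.0]]
carton [ 0.468  -0.2481  0.2152] 12.329804348966773 [[0.5, 0.3], [1.1, -0.2], [-0.6, -0.1], [-0.6, 0.5], [-1.3, -1.2], [1.4, 5.3], [1.6, 4.6], [-0.8, -1.5]]
```

```bash
python3 - <<'E'
from h import *
ht=crop([(130,352),(172,60),(85,55),(43,345)],100,260)
hs=crop([(137,47),(200,195),(258,187),(188,42)],370,120)
B=rect(-.055,.055,-.018,.018,.150)
p,r=fit([("top",B,ht),("scene",B,hs)],[.45,.3,0]);print("head",p.round(4),np.degrees(p[2]),r.round(1).tolist())
p1=p
K=rect(-.055,.055,-.0375,.0375,.055)
kt=crop(np.array([(727,315),(658,55),(488,95),(553,356)])-[400,0],410,240)
ks=crop(np.array([(455,122),(543,272),(670,203),(577,57)])-[400,0],160,215)
p,r=fit([("top",K,kt),("scene",K,ks)],[.55,-.25,0]);print("carton",p.round(4),np.degrees(p[2]),r.round(1).tolist())
# overlay
for n in("top","scene"):
    im=cv2.imread(f"pics/{n}0.png");im=cv2.resize(im,None,fx=1,fy=1)
    k=4; ox,oy=(100,260) if n=="top" else (370,120)
    z=cv2.resize(im[oy:oy+100,ox:ox+100],None,fx=k,fy=k,interpolation=cv2.INTER_CUBIC)
    outs=[]
    for sgn in(1,-1):
        q=z.copy();pp=p1.copy()
        # head centre at scanner x=-0.01; scanner +x along sgn
        pp[2]+=0 if sgn==1 else np.pi
        off=np.array([np.cos(pp[2]),np.sin(pp[2])])*.010
        pp[:2]+=off; print(n,sgn,"origin",pp.round(4))
        for R,col in((rect(-.065,.045,-.018,.018,.15),(0,255,0)),(rect(-.065,.045,-.018,.018,.11),(0,255,255)),(rect(-.015,.015,-.012,.012,.06),(0,0,255)),(rect(-.05,.05,-.045,.045,.01),(255,0,255))):
            P=proj(n,pose(R,pp)); P=((P-[ox,oy]+.5)*k-.5).astype(int)
            cv2.polylines(q,[P],True,col,1)
        outs.append(q)
    cv2.imwrite(f"pics/ov_{n}.png",np.hstack(outs))
E
```

```text
head [ 0.4452  0.2674 -0.1333] -7.639507820687339 [[0.9, 0.8], [1.7, -0.8], [-0.4, -2.6], [-1.5, -0.6], [-2.2, -0.7], [-0.3, -0.8], [1.1, -1.9], [0.1, -2.1]]
carton [ 0.469  -0.2473  0.2213] 12.678533275919678 [[0.1, -0.5], [0.3, -0.9], [-1.2, -0.5], [-0.9, -0.1], [-0.9, -0.8], [-0.7, 0.1], [-0.3, -1.0], [-0.5, -1.3]]
top 1 origin [ 0.4551  0.2661 -0.1333]
top -1 origin [0.4353 0.2688 3.0083]
scene 1 origin [ 0.4551  0.2661 -0.1333]
scene -1 origin [0.4353 0.2688 3.0083]
```

View pics/ov_top.png

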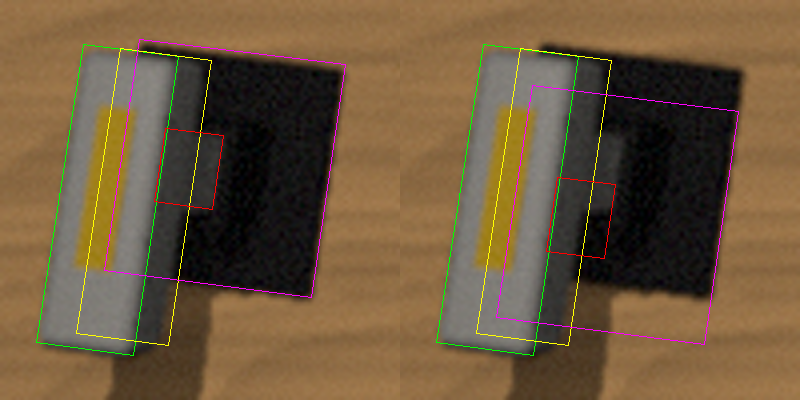

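View pics/ov_scene.png

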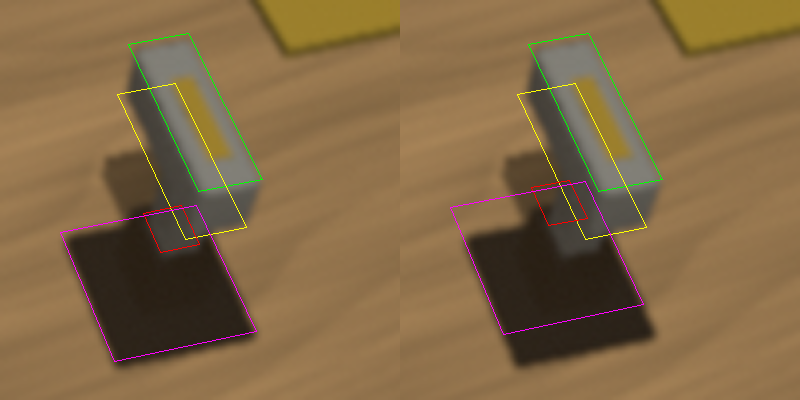

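Both views agree: the scanner origin is about (0.455, 0.266) with yaw −7.4°, nose toward the robot. The blue label centre is about (0.469, −0.247, 0.055). I'll move above the scanner first.

```bash
python3 - <<'E'
import numpy as np
from workcell import status
from scipy.spatial.transform import Rotation as R
s=status.state();M=R.from_rotvec(s["orientation"]).as_matrix();y=M[:,1];print(M.round(3),np.degrees(np.arctan2(y[1],y[0])), (np.array([.454,.266,.22])-s["tool_pos"])*1000)
E
python3 -m jog '[{"tx":60,"ty":-30,"rz":4,"jaw":1},{"tx":110,"ty":-65,"rz":8.6},{"tx":150,"ty":-110,"rz":8.6},{"tx":185,"ty":-160,"rz":8.6},{"tx":215,"ty":-210,"rz":8.6},{"tx":245,"ty":-260,"rz":8.6},{"tx":270,"ty":-310,"rz":8.6},{"tx":281,"ty":-334,"rz":8.6},{"tx":281,"ty":-334,"rz":8.6},{"tx":281,"ty":-334,"rz":8.6}]' 80
```

```text
[[-0.961  0.276 -0.   ]
 [ 0.276  0.961 -0.002]
 [-0.    -0.002 -1.   ]] 73.9708600187226 [ 281.53848608 -334.28012581  -10.37351698]schema error: expected keys jaw, tx, ty, tz, rx, ry, rz
```

```bash
python3 -m jog '[{"tx":60,"ty":-30,"tz":0,"rx":0,"ry":0,"rz":4,"jaw":1},{"tx":110,"ty":-65,"tz":0,"rx":0,"ry":0,"rz":8.6,"jaw":1},{"tx":150,"ty":-110,"tz":0,"rx":0,"ry":0,"rz":8.6,"jaw":1},{"tx":185,"ty":-160,"tz":0,"rx":0,"ry":0,"rz":8.6,"jaw":1},{"tx":215,"ty":-210,"tz":0,"rx":0,"ry":0,"rz":8.6,"jaw":1},{"tx":245,"ty":-260,"tz":0,"rx":0,"ry":0,"rz":8.6,"jaw":1},{"tx":270,"ty":-310,"tz":0,"rx":0,"ry":0,"rz":8.6,"jaw":1},{"tx":281,"ty":-334,"tz":0,"rx":0,"ry":0,"rz":8.6,"jaw":1},{"tx":281,"ty":-334,"tz":0,"rx":0,"ry":0,"rz":8.6,"jaw":1},{"tx":281,"ty":-334,"tz":0,"rx":0,"ry":0,"rz":8.6,"jaw":1}]' 80
cat > st.py <<'E'
import sys,cv2,numpy as np
from workcell import status,vision
from scipy.spatial.transform import Rotation as R
s=status.state();M=R.from_rotvec(s["orientation"]).as_matrix();y=M[:,1]
print("clk",s["clock"],"pos",s["tool_pos"].round(4),"q",np.round(s["joint_pos"],3),"F",np.round(s["force"],1),"T",np.round(s["ft_torque"],2),"w",round(s["width"],4),"yaz",np.degrees(np.arctan2(y[1],y[0])).round(2),"z",M[:,2].round(4),"y",M[:,1].round(4))
if len(sys.argv)>1:
    for n in sys.argv[2:]: cv2.imwrite(f"pics/{n}_{sys.argv[1]}.png",vision.read_camera(n)[:,:,::-1])
E
python3 st.py 1 scene top
```

```text
clock: 1.35
tool_pos: [0.4529, 0.2676, 0.231]
orientation: [-0.202, -3.134, -0.0]
force: [-0.8, 0.8, -0.4]
width: 0.0855
clk 1.35 pos [0.4529 0.2676 0.231 ] q [-0.789  0.168  0.223  1.65  -0.039  1.328  0.882] F [-0.8  0.8 -0.4] T [0.01 0.03 0.01] w 0.0855 yaz 82.63 z [-8.e-04  2.e-04 -1.e+00] y [1.283e-01 9.917e-01 1.000e-04]
```

```bash
python3 -c "
import cv2,numpy as np
a=cv2.imread('pics/scene_1.png')[60:260,300:500];b=cv2.imread('pics/top_1.png')[200:400,50:250]
cv2.imwrite('pics/c1.png',cv2.resize(np.hstack([a,b]),None,fx=2,fy=2))"
```

```text
(no output)
```

View pics/c1.png

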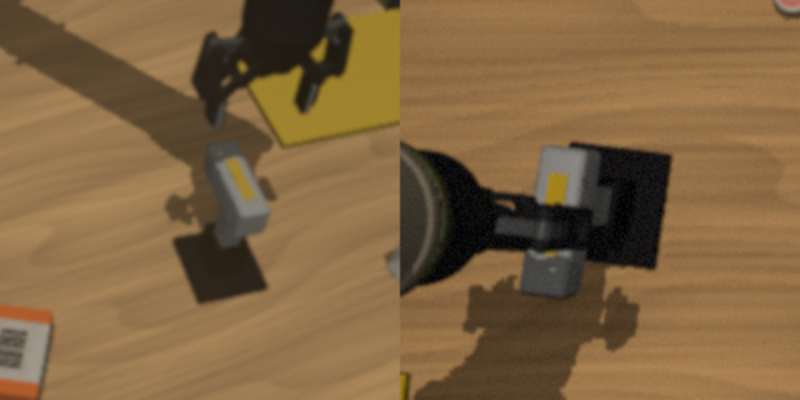

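The gripper is above the head with the jaws either side of it. Next I descend and grip.

```bash
python3 -m jog '[{"tx":0,"ty":-1,"tz":-30,"rx":0,"ry":0,"rz":0,"jaw":1},{"tx":0,"ty":-1.2,"tz":-60,"rx":0,"ry":0,"rz":0,"jaw":1},{"tx":0,"ty":-1.2,"tz":-90,"rx":0,"ry":0,"rz":0,"jaw":1},{"tx":0,"ty":-1.2,"tz":-110,"rx":0,"ry":0,"rz":0,"jaw":1},{"tx":0,"ty":-1.2,"tz":-122,"rx":0,"ry":0,"rz":0,"jaw":1},{"tx":0,"ty":-1.2,"tz":-122,"rx":0,"ry":0,"rz":0,"jaw":1},{"tx":0,"ty":-1.2,"tz":-122,"rx":0,"ry":0,"rz":0,"jaw":1}]' 80; python3 st.py 2 scene
```

```text
clock: 2.33
tool_pos: [0.454, 0.266, 0.1102]
orientation: [0.203, 3.134, 0.001]
force: [0.9, 0.4, -0.5]
width: 0.0855
clk 2.325 pos [0.454  0.266  0.1102] q [-0.776  0.267  0.217  1.814 -0.065  1.066  0.907] F [ 0.9  0.4 -0.5] T [ 0.    0.05 -0.  ] w 0.0855 yaz 82.59 z [ 1.e-03  7.e-04 -1.e+00] y [1.289e-01 9.917e-01 9.000e-04]
```

View pics/scene_2.png

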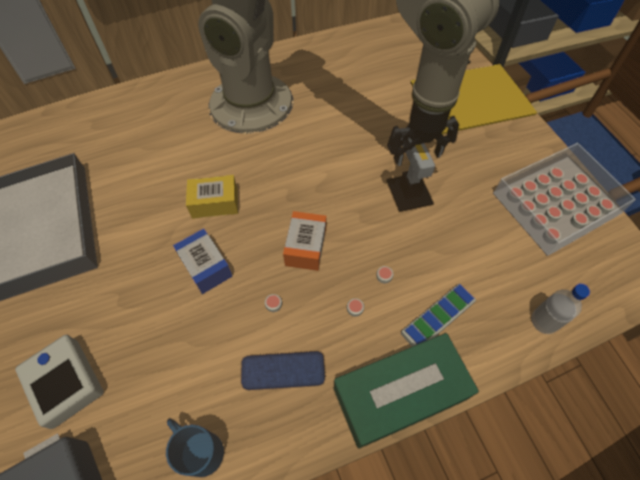

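The jaws straddle the head at about (420,160). Closing.

```bash
python3 -m jog '[{"tx":0,"ty":0,"tz":0,"rx":0,"ry":0,"rz":0,"jaw":0.5},{"tx":0,"ty":0,"tz":0,"rx":0,"ry":0,"rz":0,"jaw":0.45},{"tx":0,"ty":0,"tz":0,"rx":0,"ry":0,"rz":0,"jaw":0.4},{"tx":0,"ty":0,"tz":0,"rx":0,"ry":0,"rz":0,"jaw":0.3},{"tx":0,"ty":0,"tz":0,"rx":0,"ry":0,"rz":0,"jaw":0.1},{"tx":0,"ty":0,"tz":0,"rx":0,"ry":0,"rz":0,"jaw":0},{"tx":0,"ty":0,"tz":0,"rx":0,"ry":0,"rz":0,"jaw":0},{"tx":0,"ty":0,"tz":0,"rx":0,"ry":0,"rz":0,"jaw":0}]' 80; python3 st.py
```

```text
clock: 3.38
tool_pos: [0.4539, 0.2658, 0.1097]
orientation: [0.203, 3.134, 0.001]
force: [-1.3, 0.8, 5.8]
width: 0.0352
clk 3.375 pos [0.4539 0.2658 0.1097] q [-0.775  0.268  0.217  1.814 -0.065  1.066  0.907] F [-1.3  0.8  5.8] T [ 0.23  0.15 -0.01] w 0.0352 yaz 82.57 z [ 7.e-04  7.e-04 -1.e+00] y [1.292e-01 9.916e-01 8.000e-04]
```

Gripped at 35 mm. I'll lift straight up, slowly at first.

```bash
python3 -m jog '[{"tx":0,"ty":0,"tz":5,"rx":0,"ry":0,"rz":0,"jaw":0},{"tx":0,"ty":0,"tz":13,"rx":0,"ry":0,"rz":0,"jaw":0},{"tx":0,"ty":0,"tz":23,"rx":0,"ry":0,"rz":0,"jaw":0},{"tx":0,"ty":0,"tz":33,"rx":0,"ry":0,"rz":0,"jaw":0},{"tx":0,"ty":0,"tz":43,"rx":0,"ry":0,"rz":0,"jaw":0},{"tx":0,"ty":0,"tz":53,"rx":0,"ry":0,"rz":0,"jaw":0},{"tx":0,"ty":0,"tz":68,"rx":0,"ry":0,"rz":0,"jaw":0},{"tx":0,"ty":0,"tz":90,"rx":0,"ry":0,"rz":0,"jaw":0},{"tx":0,"ty":0,"tz":115,"rx":0,"ry":0,"rz":0,"jaw":0},{"tx":0,"ty":0,"tz":135,"rx":0,"ry":0,"rz":0,"jaw":0},{"tx":0,"ty":0,"tz":140,"rx":0,"ry":0,"rz":0,"jaw":0},{"tx":0,"ty":0,"tz":140,"rx":0,"ry":0,"rz":0,"jaw":0}]' ; python3 st.py 3 scene top;python3 -c "
import cv2,numpy as np
a=cv2.imread('pics/scene_3.png')[40:240,320:520];b=cv2.imread('pics/top_3.png')[200:400,0:200]
cv2.imwrite('pics/c3.png',cv2.resize(np.hstack([a,b]),None,fx=2,fy=2))"
```

```text
clock: 4.88
tool_pos: [0.4535, 0.2654, 0.2493]
orientation: [0.204, 3.135, 0.0]
force: [-0.6, -0.0, -2.4]
width: 0.0351
clk 4.875 pos [0.4535 0.2654 0.2493] q [-0.789  0.157  0.227  1.622 -0.036  1.366  0.883] F [-0.6 -0.  -2.4] T [ 0.01  0.08 -0.02] w 0.0351 yaz 82.57 z [ 0.  0. -1.] y [0.1293 0.9916 0.    ]
```

View pics/c3.png

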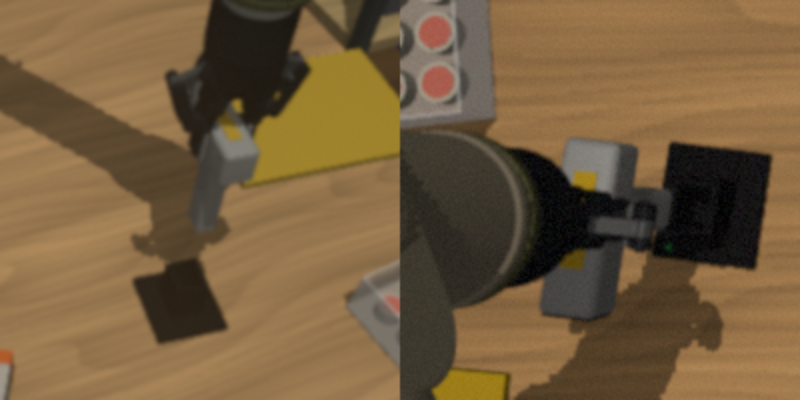

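The scanner is free of the stand and hanging straight. Now I'll compute the aiming pose.

```bash
python3 - <<'E'
import numpy as np
from workcell import status
from scipy.spatial.transform import Rotation as R
s=status.state();T=R.from_rotvec(s["orientation"]);t=s["tool_pos"]
az=-7.4
S=R.from_euler("z",az,degrees=True)       # scanner orientation now
o=t+np.array([.0012,.0004,.0203])          # scanner origin now
L=np.array([.469,-.2473,.055])
for psi in(-20,-25,-28):
    Sf=R.from_euler("z",psi,degrees=True)*R.from_euler("y",-45,degrees=True)
    D=Sf*S.inv()
    of=L+Sf.apply([1,0,0])*.185
    tf=of+D.apply(t-o)
    print(psi,"o",of.round(4),"tcp",tf.round(4),"shift",((tf-t)*1e3).round(1),"rv",np.degrees(D.as_rotvec()).round(2),"foot",(of+Sf.apply([0,0,-.12])).round(3))
E
```

```text
-20 o [ 0.5919 -0.292   0.1858] tcp [ 0.6045 -0.2972  0.1707] shift [ 151.3 -562.4  -77.7] rv [-10.68 -43.8  -11.94] foot [ 0.672 -0.321  0.101]
-25 o [ 0.5876 -0.3026  0.1858] tcp [ 0.5996 -0.3088  0.1707] shift [ 146.5 -574.   -77.7] rv [-12.6  -43.38 -16.68] foot [ 0.664 -0.338  0.101]
-28 o [ 0.5845 -0.3087  0.1858] tcp [ 0.5962 -0.3156  0.1707] shift [ 143.1 -580.8  -77.7] rv [-13.75 -43.09 -19.53] foot [ 0.659 -0.349  0.101]
```

```bash
python3 -m jog '[{"tx":10,"ty":-20,"tz":10,"rx":-1,"ry":-4,"rz":-2,"jaw":0},{"tx":25,"ty":-55,"tz":20,"rx":-3,"ry":-10,"rz":-4,"jaw":0},{"tx":40,"ty":-95,"tz":20,"rx":-4,"ry":-16,"rz":-6,"jaw":0},{"tx":55,"ty":-140,"tz":20,"rx":-6,"ry":-22,"rz":-8,"jaw":0},{"tx":70,"ty":-185,"tz":20,"rx":-8,"ry":-28,"rz":-11,"jaw":0},{"tx":85,"ty":-230,"tz":20,"rx":-10,"ry":-34,"rz":-13,"jaw":0},{"tx":100,"ty":-275,"tz":20,"rx":-11,"ry":-39,"rz":-15,"jaw":0},{"tx":110,"ty":-320,"tz":20,"rx":-12.6,"ry":-43.4,"rz":-16.7,"jaw":0},{"tx":120,"ty":-365,"tz":20,"rx":-12.6,"ry":-43.4,"rz":-16.7,"jaw":0},{"tx":128,"ty":-410,"tz":20,"rx":-12.6,"ry":-43.4,"rz":-16.7,"jaw":0},{"tx":135,"ty":-455,"tz":20,"rx":-12.6,"ry":-43.4,"rz":-16.7,"jaw":0},{"tx":140,"ty":-500,"tz":10,"rx":-12.6,"ry":-43.4,"rz":-16.7,"jaw":0},{"tx":144,"ty":-540,"tz":0,"rx":-12.6,"ry":-43.4,"rz":-16.7,"jaw":0},{"tx":146,"ty":-565,"tz":-10,"rx":-12.6,"ry":-43.4,"rz":-16.7,"jaw":0},{"tx":146.5,"ty":-574,"tz":-20,"rx":-12.6,"ry":-43.4,"rz":-16.7,"jaw":0},{"tx":146.5,"ty":-574,"tz":-30,"rx":-12.6,"ry":-43.4,"rz":-16.7,"jaw":0},{"tx":146.5,"ty":-574,"tz":-30,"rx":-12.6,"ry":-43.4,"rz":-16.7,"jaw":0},{"tx":146.5,"ty":-574,"tz":-30,"rx":-12.6,"ry":-43.4,"rz":-16.7,"jaw":0}]' ; python3 st.py 4 scene top
```

```text
clock: 7.22
tool_pos: [0.5999, -0.3083, 0.2191]
orientation: [0.513, 2.31, -0.212]
force: [0.5, 0.2, -1.9]
width: 0.0354
clk 7.225 pos [ 0.5999 -0.3083  0.2191] q [-0.695  0.037  1.161  2.089 -0.178  0.256  1.739] F [ 0.5  0.2 -1.9] T [ 0.42  0.93 -0.04] w 0.0354 yaz 64.97 z [ 0.6406 -0.2988 -0.7073] y [4.230e-01 9.061e-01 3.000e-04]
```

View pics/scene_4.png

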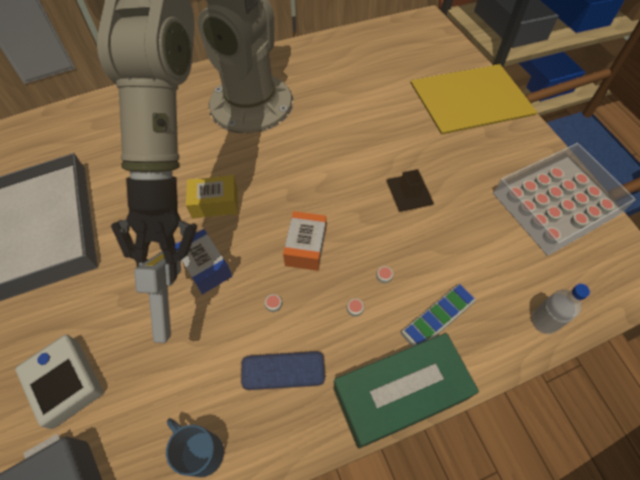

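View pics/top_4.png

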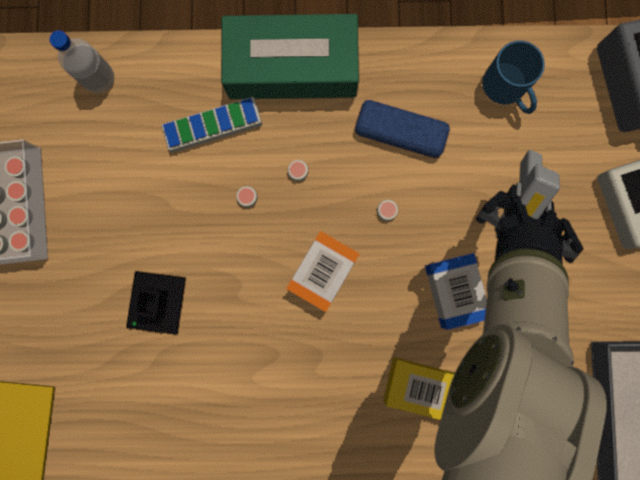

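The tilted pose was reached, with the scanner above the far side of the blue carton. Next I lower it to the 12 cm distance and check by overlay.

```bash
python3 -m jog '[{"tx":0,"ty":0,"tz":-10,"rx":0,"ry":0,"rz":0,"jaw":0},{"tx":0,"ty":-0.5,"tz":-22,"rx":0,"ry":0,"rz":0,"jaw":0},{"tx":0,"ty":-0.5,"tz":-34,"rx":0,"ry":0,"rz":0,"jaw":0},{"tx":0,"ty":-0.5,"tz":-44,"rx":0,"ry":0,"rz":0,"jaw":0},{"tx":0,"ty":-0.5,"tz":-48,"rx":0,"ry":0,"rz":0,"jaw":0},{"tx":0,"ty":-0.5,"tz":-48,"rx":0,"ry":0,"rz":0,"jaw":0},{"tx":0,"ty":-0.5,"tz":-48,"rx":0,"ry":0,"rz":0,"jaw":0}]' ; python3 st.py 5 scene top
cat > ov.py <<'E'
import sys
from h import *
from workcell import status
from scipy.spatial.transform import Rotation as R
tag=sys.argv[1]; s=status.state()
# tool->scanner from grasp
T0=R.from_rotvec([0.203,3.134,0.001]);
S0=R.from_euler("z",-7.4,degrees=True); 
rel=T0.inv()*S0; off=T0.inv().apply([.0012,.0004,.0203])
T=R.from_rotvec(s["orientation"]);S=T*rel;o=s["tool_pos"]+T.apply(off)
b=S.apply([-1,0,0]);nose=o+.065*b;k=(.055-nose[2])/b[2];hit=nose+k*b
print("origin",o.round(4),"nose",nose.round(4),"tilt",np.degrees(np.arcsin(-b[2])).round(2),"hit",hit.round(4),"dist",round(k,4))
outs=[]
box=lambda x0,x1,y0,y1,z0,z1:[rect(x0,x1,y0,y1,z0),rect(x0,x1,y0,y1,z1)]
for n,w in(("scene",(110,190,160,160)),("top",(410,130,160,160))):
    im=cv2.imread(f"pics/{n}_{tag}.png");ox,oy,cw,ch=w;K=5 if 0 else 5
    K=4.9;q=cv2.resize(im[oy:oy+ch,ox:ox+cw],(400,400),interpolation=cv2.INTER_CUBIC);K=400/cw
    q0=q.copy()
    tr=lambda P:((proj(n,P)-[ox,oy]+.5)*K-.5).astype(int)
    for r in box(-.065,.045,-.018,.018,-.02,.02): cv2.polylines(q,[tr(S.apply(r)+o)],True,(0,255,0),1)
    for r in box(-.015,.015,-.012,.012,-.12,-.12): cv2.polylines(q,[tr(S.apply(r)+o)],True,(0,0,255),1)
    cv2.polylines(q,[tr(np.array([nose,hit]))],False,(255,0,255),1)
    cv2.polylines(q,[tr(pose(rect(-.055,.055,-.0375,.0375,.055),[.469,-.2473,.2213]))],True,(255,255,0),1)
    outs.append(np.vstack([q0,q]))
f=np.hstack(outs);cv2.imwrite(f"pics/ov_{tag}.png",cv2.resize(f,(600,600)))
E
python3 ov.py 5
```

```text
clock: 8.2
tool_pos: [0.6003, -0.3092, 0.172]
orientation: [0.513, 2.309, -0.212]
force: [0.1, 0.1, -1.9]
width: 0.035
clk 8.2 pos [ 0.6003 -0.3092  0.172 ] q [-0.347  0.135  0.83   2.132 -0.668  0.162  2.191] F [ 0.1  0.1 -1.9] T [ 0.39  0.95 -0.03] w 0.035 yaz 64.96 z [ 0.6417 -0.2991 -0.7063] y [4.232e-01 9.060e-01 7.000e-04]
origin [ 0.5883 -0.3027  0.1871] nose [ 0.5467 -0.2833  0.1411] tilt 45.01 hit [ 0.4687 -0.2469  0.055 ] dist 0.1217
```

View pics/ov_5.png

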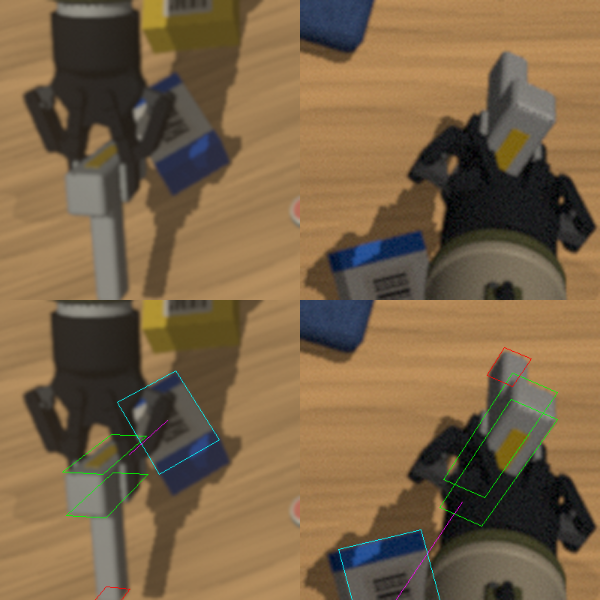

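The overlay agrees to about 1–2 px. A larger zoom will show whether the scanner slipped in pitch within the grip.

```bash
python3 -c "
import cv2,numpy as np
a=cv2.imread('pics/scene_5.png')[260:360,120:200];b=cv2.imread('pics/top_5.png')[145:245,490:570]
cv2.imwrite('pics/c5.png',cv2.resize(np.hstack([a,b]),None,fx=5,fy=5,interpolation=cv2.INTER_CUBIC))"
```

```text
(no output)
```

View pics/c5.png

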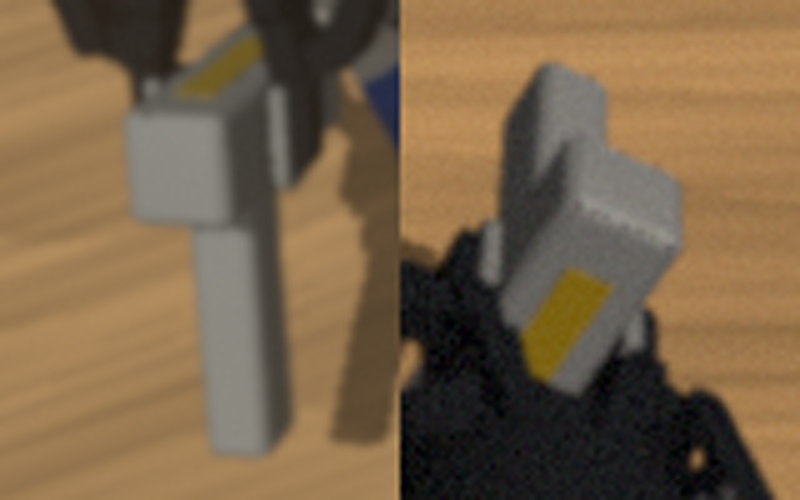

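```bash
python3 - <<'E'
from h import *
from scipy.spatial.transform import Rotation as R
T0=R.from_rotvec([0.203,3.134,0.001]);S0=R.from_euler("z",-7.4,degrees=True);rel=T0.inv()*S0;off=T0.inv().apply([.0012,.0004,.0203])
T=R.from_rotvec([0.513,2.309,-0.212]);t=np.array([.6003,-.3092,.172]);S=T*rel;o=t+T.apply(off)
P=np.array([(.045,-.018,.02),(.045,.018,.02),(.045,.018,-.02),(.045,-.018,-.02),(.015,-.012,-.12),(.015,.012,-.12)])
qs=crop([(127,112),(228,109),(233,226),(130,220),(211,455),(270,457)],120,260,5)
qt=crop(np.array([(672,248),(578,203),(570,143),(685,188),(607,88),(546,63)])-[400,0],490,145,5)
L=np.array([.469,-.2473,.055])
bias=np.array([-.5,-1.,-.2,-.7])
def f(p):
    Sp=S*R.from_rotvec([0,p[0],p[6]]); op=o+S.apply([p[1],0,p[2]])+[0,0,0]; op=op+S.apply([0,p[7],0])
    X=Sp.apply(P)+op; b=p[3:5+0]; 
    rs=proj("scene",X)-qs-p[3:5]; rt=proj("top",X)-qt-np.array([p[5],p[8]])
    pr=np.array([p[0]/.1,p[1]/.005,p[2]/.005,(p[3]-bias[0])/.7,(p[4]-bias[1])/.7,(p[5]-bias[2])/.7,(p[8]-bias[3])/.7,p[6]/.03,p[7]/.002])
    return np.concatenate([rs.ravel(),rt.ravel(),pr])
r=least_squares(f,np.zeros(9));p=r.x
print("raw resid",f(np.zeros(9))[:24].reshape(-1,2).round(1).tolist());print("fit resid",r.fun[:24].reshape(-1,2).round(1).tolist())
print("pitch slip deg",np.degrees(p[0]),"yaw",np.degrees(p[6]),"dx,dz,dy mm",p[[1,2,7]]*1e3,"bias",p[[3,4,5,8]])
sd=np.sqrt(np.diag(np.linalg.inv(r.jac.T@r.jac)));print("sd pitch",np.degrees(sd[0]),sd[[1,2]]*1e3)
Sp=S*R.from_rotvec([0,p[0],p[6]]);op=o+S.apply([p[1],p[7],p[2]]);b=Sp.apply([-1,0,0]);n=op+.065*b;k=(.055-n[2])/b[2];h=n+k*b
print("tilt",np.degrees(np.arcsin(-b[2])),"dist",k,"hit-label mm",(h-L)*1e3)
E
```

```text
raw resid [[-1.9, -0.6], [-0.6, 1.3], [-0.1, 1.1], [-0.7, 0.9], [-2.1, 0.2], [-0.7, 0.8], [3.2, -0.5], [-2.6, -2.4], [-0.1, -4.5], [0.5, -3.0], [2.1, -1.0], [0.3, -2.2]]
fit resid [[-0.9, -1.2], [0.2, 0.9], [0.7, 0.7], [0.3, 0.3], [-0.8, -0.5], [0.4, 0.3], [2.6, 2.1], [-2.9, -0.2], [-0.4, -2.3], [-0.1, -0.4], [1.3, 1.3], [-0.4, -0.2]]
pitch slip deg 0.13714554282909044 yaw -1.148966627582331 dx,dz,dy mm [-2.29744515  1.35948656  0.49046797] bias [-0.59477781 -0.76854292 -0.18356106 -0.53765805]
sd pitch 0.48327601238617124 [1.59384581 1.76211308]
tilt 44.850880564705996 dist 0.12144954518032042 hit-label mm [-9.88077626e-01  5.21978884e+00 -6.93889390e-15]
```

There is no measurable pitch slip: 0.1° ± 0.5°, with a tilt of 45° and a distance of 121 mm. The beam lands within a few mm of the label centre. I'll hold for a moment, confirm it is steady, and hand in.

```bash
python3 -m jog '[{"tx":0,"ty":0,"tz":-1,"rx":0,"ry":0,"rz":0,"jaw":0},{"tx":0,"ty":0,"tz":-1,"rx":0,"ry":0,"rz":0,"jaw":0},{"tx":0,"ty":0,"tz":-1,"rx":0,"ry":0,"rz":0,"jaw":0},{"tx":0,"ty":0,"tz":-1,"rx":0,"ry":0,"rz":0,"jaw":0},{"tx":0,"ty":0,"tz":-1,"rx":0,"ry":0,"rz":0,"jaw":0},{"tx":0,"ty":0,"tz":-1,"rx":0,"ry":0,"rz":0,"jaw":0}]' ; python3 st.py 6 scene top; python3 ov.py 6; python3 -c "
from workcell import status;print(status.state()['joint_vel'].round(4))
import cv2,numpy as np
for n in('scene','top'):
  d=np.abs(cv2.imread(f'pics/{n}_5.png').astype(int)-cv2.imread(f'pics/{n}_6.png')).max(2);print(n,(d>40).sum())"
```

```text
clock: 9.05
tool_pos: [0.6, -0.309, 0.1703]
orientation: [0.513, 2.31, -0.212]
force: [-0.3, -0.4, -2.4]
width: 0.0353
clk 9.05 pos [ 0.6    -0.309   0.1703] q [-0.337  0.137  0.82   2.134 -0.678  0.159  2.201] F [-0.3 -0.4 -2.4] T [ 0.42  0.92 -0.05] w 0.0353 yaz 64.96 z [ 0.641  -0.299  -0.7069] y [4.232e-01 9.060e-01 6.000e-04]
origin [ 0.588  -0.3028  0.1854] nose [ 0.5463 -0.2833  0.1395] tilt 44.96 hit [ 0.4697 -0.2475  0.055 ] dist 0.1196
[-0.0001 -0.0015 -0.001   0.     -0.0007  0.0016  0.0006]
scene 0
top 53
```

View pics/scene_6.png

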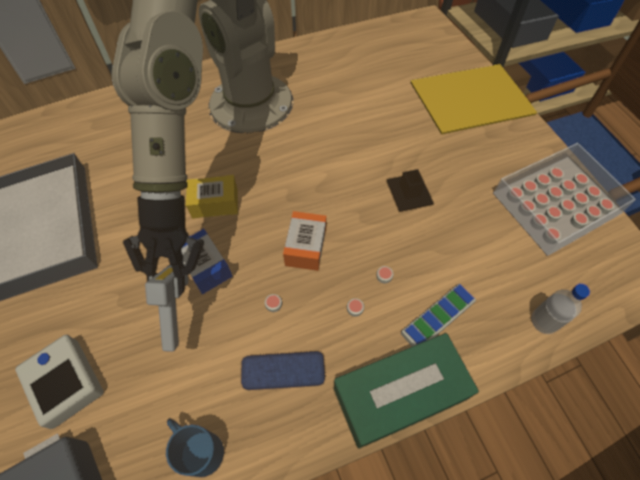

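The scanner is held steady at the target and everything else is where it was. The scanner is at (160,290) and the blue carton at (205,262), unmoved.

```bash
python3 -c "
from workcell import finish_job;print(finish_job())"
```

```text
the job is handed in; nothing more can be done
None
```

I gripped the scanner by the flat sides of its head and drew it straight up out of the stand. I then tipped its nose down and aimed it at the blue carton's label, and handed in at about 9.2 s while still holding it.

**Last checks:**
- **Aim:** from the arm's measured pose, the nose-down tilt is 45.0° and the nose is 119.6 mm from the label. The beam meets the label about 1 mm from its centre.
- **Steadiness:** joint speeds were near zero, and the wrist force of about 2.4 N matches the scanner's weight, with no other contact showing.
- **Surroundings:** the last pictures show the cartons and other items where they stood.

**What disagreed:** a fit to the camera pictures gave no slip in tilt (0.1° ± 0.5°). It did suggest a 1.1° yaw error, which would put the beam about 5 mm off centre but still on the label. I put that down to noise in the picked corners, because the flat jaws fix the yaw, and did not correct for it. I could not see the red beam spot itself, because the gripper partly hides the label in both cameras.

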